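# Gauge a casting against the flip stop

### The arm

A 6-joint arm with a two-finger parallel gripper is mounted at the origin on the work surface. World frame = base frame: x ahead of the robot, y to its left, z up, the work surface at z = 0. Lengths are in m, angles in rad, forces in N, time in s.
With the tool pointing down it reaches from about 0.375 to 0.975 m from the base axis. Payload 3.8 kg.
Tool frame: the origin (TCP) lies midway between the tips of the shut fingers; the grasp point (between the pads) lies 19 mm behind it; z points along the fingers, y is the direction in which the jaws open and shut (so a half turn about z gives the same grasp; the last joint's range is limited). The gripper opens to 85 mm and grips with 20 to 120 N. Pads are 22 mm wide; open, the fingers measure 114 mm over their backs; the gripper's body (76 mm by 85 mm) begins 54 mm behind the grasp point. The pads swing forward as they close: fully open they stand 13 mm farther back than shut.
Start: joints at [-0.037, 0.264, 1.604, -0, 1.274, -0.037], TCP at [0.675, -0, 0.231] pointing down, gripper open.
Joint ranges: [-2.63, 2.63], [-0.94, 2.18], [0.31, 2.57], [-1.31, 4.45], [0, 2.66], [-2.55, 2.55]. Speed limits (rad/s): [2.57, 2.57, 3.14, 3.14, 3.14, 3.14].

### API

Orientations are given as a rotation vector (axis times angle).
In Python, from workcell import bot gives the robot as it stands. The module is installed in compiled form; this text tells all that it offers.
- The arm moves only by the tool play_rows, never from a script. Its argument "series" is a list of rows, each an object with "translation": the shift along the tool's x, y, z in m, a list of three; "spin": the turn about the tool's z in units of 5 degrees (1.0 is 5 degrees). In form: [{"translation": [dx, dy, dz], "spin": spin}, ...]. A call has 1 to 5 rows; each row shifts and turns the commanded pose from where the row before left it, along the tool's axes as they then stand; what a row does not reach is not made up. A row lasts 1/10 s, in which the tool goes at most 50 mm and 8.59 degrees, less where a joint would pass 70% of its speed; a pose out of reach is approached as far as the arm can. A call is refused whole if a number of a shift passes 0.05 or a number of a turn 1, either way. A call with a gripper value outside its range is refused whole. "jaw" is the gripper's target within -1 to 1 (fully open at 1, half-way at 0, shut at -1), set as the call begins (left out, the last holds). The fingers move at their own pace and stop on an object; "force" is the grip in N (left out, the last holds). Time passes only in rows, so rows that do not move let the fingers close. It gives the time, the measured TCP pose, the force and the opening at its end, in the units of the state.
- bot.read_state(): the state, without advancing time (a new reading comes with each control period).
- bot.read_camera(name): name is "scene" or "side" or "wrist"; returns the picture (420x560x3 uint8, blue, green, red); there is no depth.
- bot.get_calibration(name): a dict with "fov_y" (degrees; the focal length in pixels is half the picture's height over the tangent of half this angle, whatever the lens; pixels are square), "cx", "cy" (the principal point, pixels), "R" (3x3) and "t" (3): a world point X has camera coordinates R X + t. Camera axes: x right, y down, z forward; pixel columns grow to the right and rows downward; lengths in m; the calibration is good to about 2 mm. A picture is of the moment at which its call begins: read the wrist's pose just before it. get_calibration takes no time and is no camera call; for the wrist camera it gives the pose at the moment of the call.
- bot.finish_job(): hands the job in, once; it reports no verdict.
The state is a dict: "time": time; "q": joint angles; "joint_vel": joint speeds; "joint_torque": joint torques, N m; "tool_pos": TCP position; "tcp_rot": TCP orientation; "wrist_force": force on the tool from outside, world axes, zero at the start; "torque": the same for the moment, N m; "width": opening from 0.0 (shut) to 1.0 (fully open).
Only numpy, scipy, OpenCV 4.12 (cv2) and the standard library are available. Lean on these libraries where they do the work, as an engineer would, in place of code of your own. Each camera call takes 0.05 s, during which the arm holds its last target. There are 200 camera calls.

### The job

Flip the hinged stop fully down in front of the fence, then slide the casting flush along the fence so that its end pushes the stop's loose gauge pin back all the way onto its hard seat; feel for the seat, and bear on it with 10 to 15 N for half a second, never with more than 20 N. Then flip the stop fully up again and let go, leaving the casting exactly where it was gauged, and leave the spare casting, cup and wrench alone.

Things in the scene. Friction and masses are not known exactly. Their poses are not given: they have to be found in the camera images.
- fence: Fixed fixture, origin on the table; x away from the robot, y along the fence, z up; turned up to 0.25 rad. Steel bed, top at z 12 mm, x -90 to 75, y -190 to 210 mm. Aluminium fence bar along y: face towards the robot at x 30, back at x 54, top at z 37 mm. A carriage (30 x 44 mm, top at z 81 mm) clamped on the fence carries the flip stop, at a place that differs each time.
- stop (a joint): Hinge angle of the steel flip stop, a leaf with a foot, gauge pin and handle (rad): 0 fully down on its hard limit, in front of the fence; 1.95 fully up, leaning back over the fence (hard limit). Starts at 1.6 to 1.9. Stiff hinge: about 0.15 N m of friction, 2 to 5 N at the handle; it stays where it is left.
- stop_hinge (a point): Point on the hinge axis, at the middle of the 24 mm wide leaf; at x 45, z 72 mm on the fixture. The axis is parallel to the fence's y. At joint angle a the leaf points from here along fence direction (-cos a, 0, sin a). This frame turns with the stop (like the fence's at 0). The foot hangs 54 mm below the leaf, 26 to 48 mm out from the axis.
- stop_handle (a point): Middle of the stop's handle: a round steel bar, 12 mm thick, parallel to the hinge axis, 38 mm of it sticking out sideways (fence -y) from the leaf's outer end. It is 62 mm from the hinge axis along the leaf, and 32 mm towards fence -y from point stop_hinge, 20 mm clear of the leaf's side. Pinched from above, fence side and robot side, it turns in the fingers.
- pin_tip (a point): Flat end of the gauge pin, 15 mm thick, that sticks out 7 to 39 mm towards fence +y from the stop's foot (22 x 24 mm). Stop down: x 8 mm on the fixture, 18 mm above the bed, facing the casting; its fixture y is the same up or down. The pin slides back in the foot against 3 N of friction, by an unseen 2 to 26 mm that differs each time, onto a rigid inner seat (home), and stays there; no spring.
- casting_center (a point): Loose aluminium casting, 0.4 to 0.8 kg: bar 45 mm wide (x), 140 long (y), 30 high, with a rib 16 wide, 70 long, 24 high along its top's middle. Point: centre of the bar, 15 mm above its underside. Starts flat on the bed, on the +y side of the stop, off the fence, turned up to 0.2 rad. Flush with the fence its x on the fixture is 7.5 mm. It slides on the smooth bed with 1 to 3 N of drag.
- casting_end (a point): Centre of the casting's flat end face (45 x 30 mm) that looks to fence -y, towards the stop's pin; 70 mm from the casting's centre. It starts 15 to 130 mm from the pin along the fence.
- casting: The same casting; origin at the middle of its underside.
- spare: Bystander: spare steel casting, 50 x 90 x 46 mm, on the table behind the fence; origin under its middle.
- tin: Bystander: dark steel cup, 70 mm across and 70 mm high, on the table behind the fence; origin under its middle.
- wrench: Bystander: wrench 170 mm long lying on the table between robot and bed; origin under its middle.
Not all that is in view belongs to the job. Of the things like the casting, leave any that is blue or yellow; of the rest the smaller one is meant.

How it is judged:
On the way, in this order (a step that is already met when the one before it is completed fails the run):
1. the stop is flipped fully down (within 0.06 rad) (value of joint stop below 0.06 rad), for 0.2 s.
2. with the stop down, the casting is flush against the fence (within 2.5 mm and 0.03 rad) and bears on the stop's pin with at least 8 N for 0.25 s, which it can only with the pin home (value of joint stop below 0.08 rad and contact force between casting and stop above 8 N and x of casting_center in the frame of fence above 0.005 m and angle between the y axis of casting_center and the y axis of fence, either way round below 0.03 rad and z of casting_center in the frame of fence below 0.03 m), for 0.25 s.
3. the stop is flipped up again (beyond 1.5 rad) (value of joint stop above 1.5 rad), for 0.2 s.
At the end, for the whole second after the job is handed in: The stop is up (beyond 1.5 rad) and the casting rests on the bed where it was gauged: its end within 2 mm of the pin's end along the fence, its side within 2.5 mm of the fence and 0.03 rad parallel to it, at rest and released (value of joint stop above 1.5 rad and y of casting_end in the frame of pin_tip between -0.002 and 0.002 m and x of casting_center in the frame of fence above 0.005 m and angle between the y axis of casting_center and the y axis of fence, either way round below 0.03 rad and z of casting_center in the frame of fence below 0.03 m and linear speed of casting below 0.01 m/s); the robot touches nothing.
It fails at once if the casting is pressed on the stop with more than 20 N (contact force between casting and stop above 20 N).
It fails at once if the spare casting is moved more than 20 mm (distance of spare from where it was at the start of the episode above 0.02 m).
It fails at once if the steel cup is moved more than 20 mm (distance of tin from where it was at the start of the episode above 0.02 m).
It fails at once if the wrench is moved more than 20 mm (distance of wrench from where it was at the start of the episode above 0.02 m).
It also fails if it takes over 72 s, if anything falls off the work surface, if the arm or the gripper's body presses on something with over 40 N, if the wrist force passes 120 N, or if a joint passes its speed limit or range.

## Working session

There is one attempt and no reset: what is moved stays moved. The work goes in short steps, Python scripts to look and compute and a tool call to move; the robot and the scene stay as the last step left them, time stands still between calls to the robot, and variables do not carry over. Pictures are saved under pics/ and viewed, about 8 in all and at most 12, crops included, and the job is handed in when it is done.

Besides the shell and the picture viewer there is one more tool, called after "Request:" as name([rows], argument=value, ...), one row to a line, values as JSON. play_rows: Moves the arm, as the interface text tells. Its arguments: {"type":"object","properties":{"series":{"type":"array","items":{"type":"object","properties":{"translation":{"type":"array","items":{"type":"number"}},"spin":{"type":"number"}}}},"jaw":{"type":"number"},"force":{"type":"number"}},"required":["series"]}

```bash
mkdir -p pics; cat > h.py <<'E'
from workcell import bot
import numpy as np, cv2
np.set_printoptions(precision=4,suppress=True)
def K(n):
    c=bot.get_calibration(n); f=210/np.tan(np.radians(c["fov_y"])/2)
    return f,c["cx"],c["cy"],np.array(c["R"]),np.array(c["t"])
def ray(n,u,v,z,k=None):
    f,cx,cy,R,t=k or K(n); C=-R.T@t; d=R.T@np.array([(u-cx)/f,(v-cy)/f,1]); return C+d*(z-C[2])/d[2]
def proj(n,X,k=None):
    f,cx,cy,R,t=k or K(n); p=R@np.array(X)+t; return np.array([cx+f*p[0]/p[2],cy+f*p[1]/p[2]])
E
python3 - <<'E'
from h import *
s=bot.read_state();print(s)
for n in("scene","side","wrist"):
    c=bot.get_calibration(n);print(n,{k:np.round(v,3).tolist() for k,v in c.items()})
    cv2.imwrite(f"pics/{n}0.png",bot.read_camera(n))
a=cv2.imread("pics/scene0.png");b=cv2.imread("pics/side0.png")
E
```

```text
{'time': 0.0, 'q': array([-0.0369,  0.2648,  1.6054, -0.    ,  1.2737, -0.0369]), 'joint_vel': array([-0.0003, -0.0006, -0.0012, -0.0005, -0.0014, -0.0001]), 'joint_torque': array([  0.0006, -51.5121, -36.7309,  -0.    ,   0.0131,   0.    ]), 'tool_pos': array([0.6743, 0.    , 0.23  ]), 'tcp_rot': array([-2.2203, -2.2203,  0.0024]), 'wrist_force': array([-0.0064,  0.8737,  0.5602]), 'torque': array([ 0.006 , -0.0089, -0.0058]), 'width': 1.0000842650139405}
scene {'fov_y': 49.739, 'cx': 274.602, 'cy': 218.438, 'R': [[0.803, 0.596, 0.001], [0.372, -0.501, -0.781], [-0.466, 0.627, -0.624]], 't': [-0.462, -0.11, 1.067]}
side {'fov_y': 51.998, 'cx': 280.269, 'cy': 204.757, 'R': [[0.978, -0.21, -0.014], [-0.176, -0.78, -0.601], [0.115, 0.59, -0.799]], 't': [-0.541, 0.152, 0.749]}
wrist {'fov_y': 58.123, 'cx': 281.787, 'cy': 210.734, 'R': [[1.0, 0.001, -0.001], [0.001, -0.948, 0.318], [-0.001, -0.318, -0.948]], 't': [-0.675, -0.043, 0.381]}
```

View pics/scene0.png

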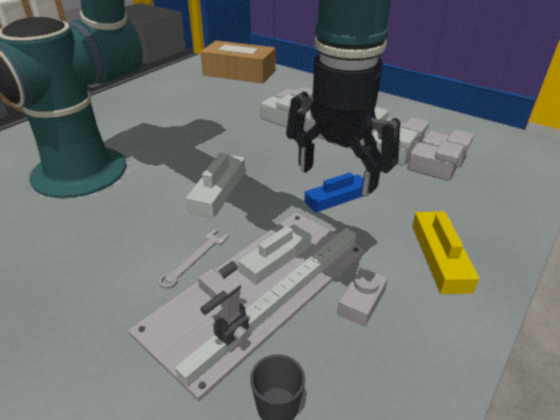

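View pics/wrist0.png

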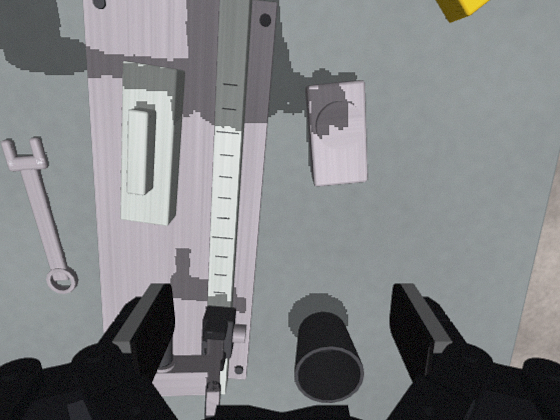

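View pics/side0.png

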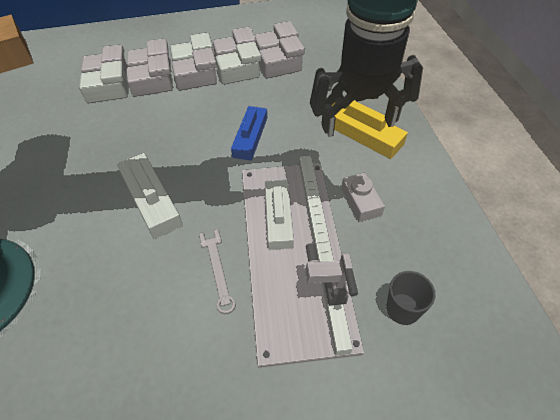

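The casting candidates are:
- White block on the bed: scene (272,252), wrist (150,145).
- Larger white block off the bed: scene (217,183).
- Blue block: scene (335,190).
- Yellow block: scene (445,250).

I choose the small white one on the bed. The stop is up, with its foot at scene (213,283), its pin at (228,270) and its handle at (214,303). Next I'll take close crops.

```bash
python3 - <<'E'
import cv2,numpy as np
w=cv2.imread("pics/wrist0.png");s=cv2.imread("pics/scene0.png");d=cv2.imread("pics/side0.png")
def c(i,x,y,W,H,k):
    return cv2.resize(i[y:y+H,x:x+W],None,fx=k,fy=k,interpolation=cv2.INTER_CUBIC)
a=c(w,80,50,180,190,3.0)   # 540x570
cv2.imwrite("pics/cA.png",a[:, :540])
b=c(s,125,200,250,200,3.2); cv2.imwrite("pics/cB.png",b[:600,:800])
E
```

```text
(no output)
```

View pics/cA.png

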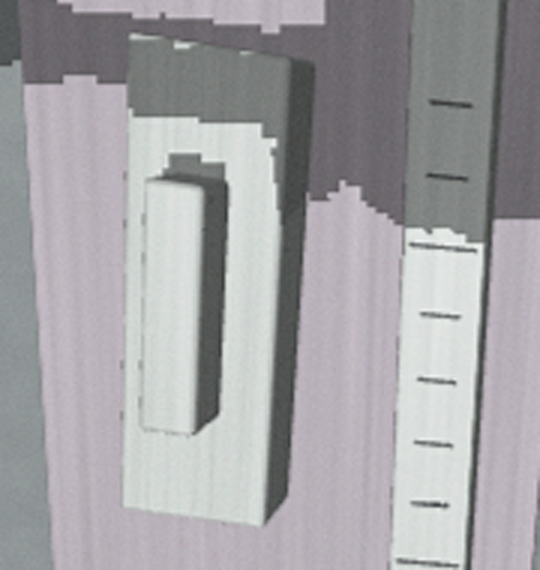

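View pics/cB.png

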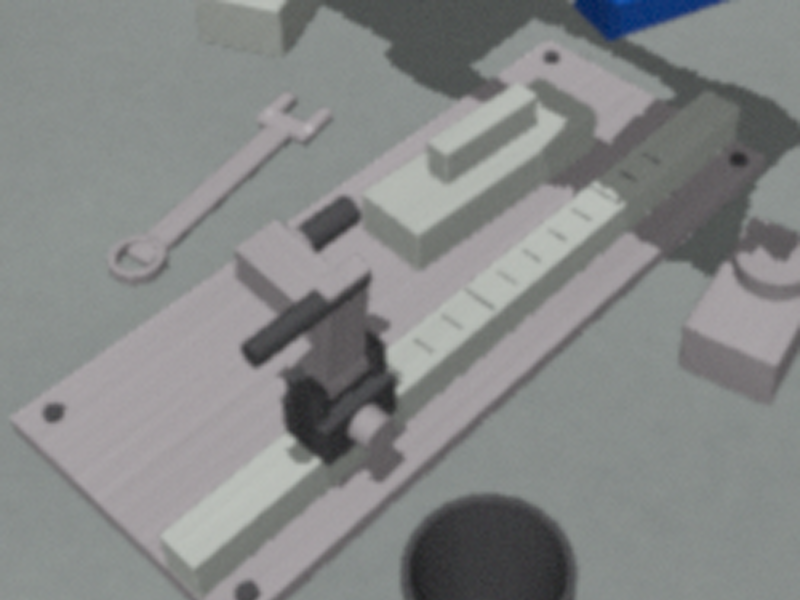

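```bash
cat > fit.py <<'E'
from h import *
from scipy.optimize import least_squares
import json
W=K("wrist") if 0 else None
E
python3 - <<'E'
from h import *
from scipy.optimize import least_squares
kw,ks,kd=K("wrist"),K("scene"),K("side")
R2=lambda a:np.array([[np.cos(a),-np.sin(a)],[np.sin(a),np.cos(a)]])
wa=lambda x,y:(80+x/3,50+y/3); sb=lambda x,y:(125+x/3.2,200+y/3.2)
obs=[("w",wa(413,0),.030,None,.037),("w",wa(392,570),.030,None,.037),("w",wa(498,0),.054,None,.037),("w",wa(465,570),.054,None,.037),
("w",wa(20,0),-.09,None,.012),("w",wa(55,570),-.09,None,.012),
("s",sb(12,418),-.09,-.19,.012),("s",sb(530,20),-.09,.21,.012),("s",sb(765,155),.075,.21,.012),("d",(258,366),-.09,-.19,.012),("d",(243,168),-.09,.21,.012),("d",(362,353),.075,-.19,.012)]
kk=dict(w=kw,s=ks,d=kd)
def loc(p,o):
    P=ray("",*o[1],o[4],kk[o[0]])[:2]; return R2(-p[2])@(P-p[:2])
def res(p):
    r=[]
    for o in obs:
        q=loc(p,o); r.append(q[0]-o[2]); r.append(0 if o[3] is None else q[1]-o[3])
    return np.array(r)
f=least_squares(res,[.6,0,0],loss="soft_l1",f_scale=.002);p=f.x;print("fence",p);print(res(p).reshape(-1,2)*1000)
c=np.array([ray("",*wa(*q),.042,kw)[:2] for q in[(130,35),(292,58),(264,525),(123,507)]])
cl=(c-p[:2])@R2(p[2]);print("casting corners local",cl*1000,"centre",cl.mean(0)*1000)
print("sides",[np.linalg.norm(c[i]-c[i-1]) for i in range(4)],"yaw",np.arctan2(*(-(cl[0]-cl[3])*[1,-1]))) 
# stop
def F(x,y,z): return np.r_[p[:2]+R2(p[2])@[x,y],z]
def so(q):
    a,y,t=q
    h=F(.045-.062*np.cos(a),y-.050,.072+.062*np.sin(a))
    # pin: at down x8 z30 => rel (-37,-42): along leaf 37, below 42
    n=np.array([-np.sin(a),-np.cos(a)])
    px=.045-.037*np.cos(a)+.042*n[0]; pz=.072+.037*np.sin(a)+.042*n[1]
    return h,F(px,y+t,pz)
def rs(q):
    h,t=so(q); return np.r_[proj("",h,ks)-sb(258,350),proj("",t,ks)-sb(350,210)]
g=least_squares(rs,[1.75,-.09,.039]);print("stop a,y,tip",g.x,rs(g.x));h,t=so(g.x);print("handle end",h,"pin",t)
np.save("p.npy",np.r_[p,g.x])
E
```

```text
fence [ 0.5767 -0.052  -0.0984]
[[ -0.0635   0.    ]
 [  0.8971   0.    ]
 [ -0.8693   0.    ]
 [  0.2697   0.    ]
 [  0.5618   0.    ]
 [  0.8854   0.    ]
 [  1.1341  -0.1656]
 [-21.3004   6.715 ]
 [ -0.9146  -0.1319]
 [  0.4434  -3.0293]
 [  2.4759   2.5167]
 [ -3.4301  -2.3274]]
casting corners local [[-45.6392 146.3167]
 [ -1.603  144.7961]
 [ -8.7328   6.5548]
 [-52.4159   8.1953]] centre [-27.0977  76.4657]
sides [np.float64(0.13828752983443277), np.float64(0.04406248255479811), np.float64(0.1384250553534428), np.float64(0.04371385168970026)] yaw -0.049023595454910335
stop a,y,tip [ 1.6956 -0.0931  0.0417] [-0.0076 -0.01    0.0445  0.0617]
handle end [ 0.6151 -0.1996  0.1335] pin [ 0.5796 -0.1039  0.1139]
```

Request:
play_rows([
  {"translation": [0, 0, 0], "spin": 0.56},
  {"translation": [0, 0, 0], "spin": 0.56},
  {"translation": [-0.035, -0.013, 0], "spin": 0},
  {"translation": [-0.035, -0.013, 0], "spin": 0},
  {"translation": [-0.035, -0.013, 0], "spin": 0},
], jaw=0, force=40)

```text
time: 0.65
tool_pos: [0.6251, -0.1013, 0.2307]
tcp_rot: [-2.326, -2.111, 0.001]
wrist_force: [-0.6, -0.4, -1.0]
width: 0.5
```

Request:
play_rows([
  {"translation": [-0.035, 0, 0], "spin": 0},
  {"translation": [-0.035, 0, 0.02], "spin": 0},
  {"translation": [-0.011, 0, 0.02], "spin": 0},
  {"translation": [0, 0, 0], "spin": 0},
  {"translation": [0, 0, 0], "spin": 0},
])

```text
time: 1.15
tool_pos: [0.6175, -0.1809, 0.1906]
tcp_rot: [-2.326, -2.108, 0.001]
wrist_force: [0.6, -0.3, 0.3]
width: 0.501
```

```bash
cat >> h.py <<'E'
p=np.load("p.npy") if __import__("os").path.exists("p.npy") else np.zeros(6)
def st():
    s=bot.read_state(); c,sn=np.cos(p[2]),np.sin(p[2]); Rm=np.array([[c,sn],[-sn,c]])
    P=np.array(s["tool_pos"]);f=np.array(s["wrist_force"])
    print("t%.2f"%s["time"],"local xyz mm",np.r_[Rm@(P[:2]-p[:2]),P[2]]*1000,"F local",np.r_[Rm@f[:2],f[2]],"w%.3f"%s["width"],"rot",s["tcp_rot"],"M",s["torque"]); return s
E
python3 - <<'E'
from h import *
st();k=K("wrist");im=bot.read_camera("wrist")
print(proj("",ray("",0,0,.1,k),k))
cv2.imwrite("pics/w1.png",im)
E
```

```text
t1.15 local xyz mm [  53.2162 -124.2984  190.5881] F local [ 0.6479 -0.2749  0.3333] w0.501 rot [-2.3265 -2.1081  0.0009] M [ 0.0365  0.0528 -0.0355]
[ 0. -0.]
```

View pics/w1.png

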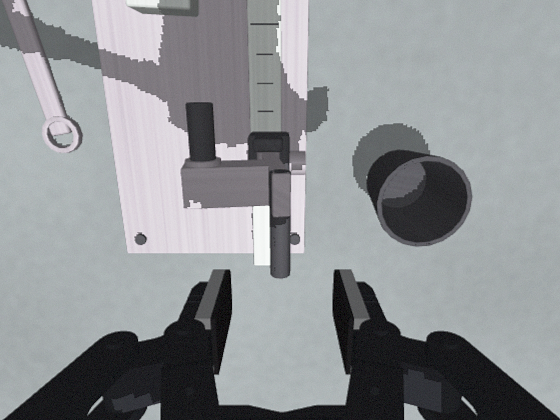

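```bash
python3 - <<'E'
from h import *
k=K("wrist");c,s=np.cos(p[2]),np.sin(p[2]);Rm=np.array([[c,s],[-s,c]])
for n,u,v,z in[("hend",281,275,.1335),("leafside",281,216,.1335),("pin tip",201,103,.114),("foot +y",203,160,.114),("bed corner-",127,253,.012),("bed corner+",304,252,.012),("bar",253,250,.037),("bar",270,266,.037)]:
    print(n,Rm@(ray("",u,v,z,k)[:2]-p[:2])*1000)
E
```

```text
hend [  54.9004 -151.0115]
leafside [  54.8585 -113.6911]
pin tip [  9.6944 -53.1349]
foot +y [  8.7319 -85.5489]
bed corner- [ -89.4603 -193.2463]
bed corner+ [  76.3441 -191.9887]
bar [  30.6789 -178.6343]
bar [  45.2121 -193.9143]
```

The handle sits between the fingers in image x, from (281,217) to (281,277). Descending to pinch it.

Request:
play_rows([
  {"translation": [-0.004, 0.0015, 0.025], "spin": 0},
  {"translation": [0, 0, 0.025], "spin": 0},
  {"translation": [0, 0, 0.025], "spin": 0},
  {"translation": [0, 0, 0.001], "spin": 0},
  {"translation": [0, 0, 0], "spin": 0},
])

```text
time: 1.7
tool_pos: [0.6197, -0.1845, 0.1161]
tcp_rot: [2.326, 2.112, 0.0]
wrist_force: [-0.1, 0.5, 0.8]
width: 0.502
```

Request:
play_rows([
  {"translation": [0, 0, 0], "spin": 0},
  {"translation": [0, 0, 0], "spin": 0},
  {"translation": [0, 0, 0], "spin": 0},
  {"translation": [0, 0, 0], "spin": 0},
  {"translation": [0, 0, 0], "spin": 0},
], jaw=-1, force=40)

```text
time: 2.2
tool_pos: [0.6199, -0.1855, 0.1176]
tcp_rot: [2.326, 2.109, 0.002]
wrist_force: [-1.7, 1.6, 6.2]
width: 0.127
```

```bash
python3 - <<'E'
from h import *
st()
cv2.imwrite("pics/w2.png",bot.read_camera("wrist")); 
a=np.linspace(1.729,-.02,11)
x=.045-.062*np.cos(a);z=.072+.062*np.sin(a)
for i in range(10): print(round(a[i+1],3),np.round([x[i+1]-x[i],z[i]-z[i+1]],4))
E
```

```text
t2.20 local xyz mm [  56.1041 -128.6204  117.5811] F local [-1.8234  1.418   6.1858] w0.127 rot [2.3262 2.109  0.0021] M [0.2446 0.522  0.0538]
1.554 [-0.0108 -0.0008]
1.379 [-0.0108  0.0011]
1.204 [-0.0104  0.003 ]
1.029 [-0.0097  0.0047]
0.854 [-0.0088  0.0064]
0.68 [-0.0075  0.0078]
0.505 [-0.006  0.009]
0.33 [-0.0044  0.0099]
0.155 [-0.0026  0.0105]
-0.02 [-0.0007  0.0108]
```

Request:
play_rows([
  {"translation": [0, -0.0108, -0.0008], "spin": 0},
  {"translation": [0, -0.0108, 0.0011], "spin": 0},
  {"translation": [0, -0.0104, 0.003], "spin": 0},
  {"translation": [0, -0.0097, 0.0047], "spin": 0},
  {"translation": [0, -0.0088, 0.0064], "spin": 0},
])

```text
time: 2.75
tool_pos: [0.5722, -0.181, 0.1058]
tcp_rot: [2.322, 2.105, 0.009]
wrist_force: [-0.9, 2.3, 9.5]
width: 0.122
```

Request:
play_rows([
  {"translation": [0, -0.0075, 0.0078], "spin": 0},
  {"translation": [0, -0.006, 0.009], "spin": 0},
  {"translation": [0, -0.0044, 0.0099], "spin": 0},
  {"translation": [0, -0.0026, 0.0105], "spin": 0},
  {"translation": [0, 0, 0], "spin": 0},
])

```text
time: 3.25
tool_pos: [0.547, -0.1784, 0.0635]
tcp_rot: [-2.327, -2.109, 0.002]
wrist_force: [-3.8, 0.7, 1.9]
width: 0.125
```

```bash
python3 - <<'E'
from h import *
st()
E
```

```text
t3.25 local xyz mm [ -17.1598 -128.6864   63.5244] F local [-3.8722  0.3185  1.8973] w0.125 rot [-2.3265 -2.1092  0.0016] M [ 0.0287  0.3408 -0.0363]
```

Request:
play_rows([
  {"translation": [0, 0, 0.004], "spin": 0},
  {"translation": [0, 0, 0.003], "spin": 0},
  {"translation": [0, 0, 0], "spin": 0},
])

```text
time: 3.55
tool_pos: [0.5459, -0.1783, 0.0564]
tcp_rot: [-2.324, -2.108, 0.005]
wrist_force: [-7.7, -0.5, 3.5]
width: 0.122
```

Request:
play_rows([
  {"translation": [0, 0, 0.003], "spin": 0},
  {"translation": [0, 0, 0], "spin": 0},
  {"translation": [0, 0, 0], "spin": 0},
])

```text
time: 3.85
tool_pos: [0.5457, -0.1782, 0.0533]
tcp_rot: [-2.324, -2.108, 0.005]
wrist_force: [-8.7, 0.2, 2.8]
width: 0.122
```

Request:
play_rows([
  {"translation": [0, 0, 0.003], "spin": 0},
  {"translation": [0, 0, 0], "spin": 0},
  {"translation": [0, 0, 0], "spin": 0},
])

```text
time: 4.15
tool_pos: [0.5456, -0.1782, 0.0501]
tcp_rot: [-2.324, -2.107, 0.006]
wrist_force: [-7.5, -0.0, 2.5]
width: 0.125
```

```bash
python3 - <<'E'
from h import *
st()
s=bot.read_camera("scene");d=bot.read_camera("side")
cv2.imwrite("pics/s3.png",s);cv2.imwrite("pics/d3.png",d)
a=cv2.resize(s[240:370,150:290],None,fx=2.85,fy=3.2,interpolation=2);b=cv2.resize(d[215:345,260:400],None,fx=2.85,fy=3.2,interpolation=2)
cv2.imwrite("pics/m3.png",np.hstack([a,b]))
# predicted handle/leaf pixels
c,sn=np.cos(p[2]),np.sin(p[2])
for y0 in(-.093,-.1):
  for an in(0,.1,.2):
    L=np.array([.045-.062*np.cos(an),y0-.05,.072+.062*np.sin(an)]);X=np.r_[p[0]+c*L[0]-sn*L[1],p[1]+sn*L[0]+c*L[1],L[2]]
    print(y0,an,(proj("scene",X)-[150,240])*[2.85,3.2],(proj("side",X)-[260,215])*[2.85,3.2]+[399,0])
E
```

```text
t4.15 local xyz mm [ -18.5881 -128.6709   50.0895] F local [-7.5076 -0.7603  2.4955] w0.125 rot [-2.3237 -2.1075  0.0056] M [-0.0374  0.9223  0.0169]
-0.093 0 [ 78.276  230.2809] [517.4601 316.1817]
-0.093 0.1 [ 77.009  221.5379] [518.3544 310.7633]
-0.093 0.2 [ 76.5244 213.508 ] [520.4464 305.1633]
-0.1 0 [ 67.0758 239.4609] [519.3843 330.4905]
-0.1 0.1 [ 65.7301 230.7203] [520.2995 325.1478]
-0.1 0.2 [ 65.1657 222.7015] [522.4205 319.6215]
```

View pics/m3.png

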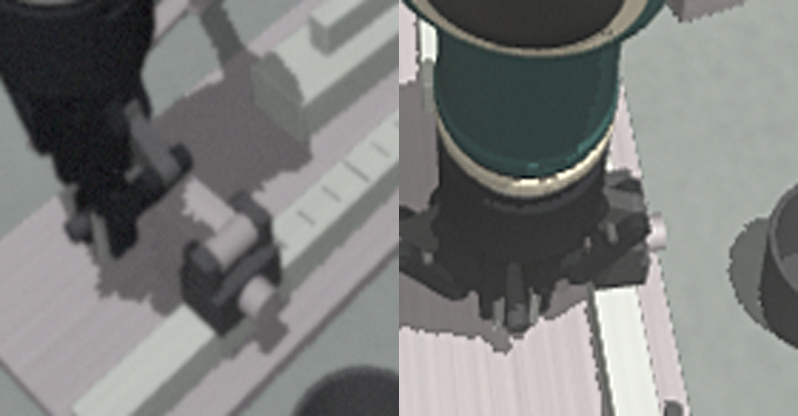

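Request:
play_rows([
  {"translation": [0, 0, 0], "spin": 0},
  {"translation": [0, 0, 0], "spin": 0},
  {"translation": [0, 0, -0.02], "spin": 0},
  {"translation": [0, 0, -0.025], "spin": 0},
  {"translation": [0, 0.002, -0.01], "spin": 0},
], jaw=-0.3)

```text
time: 4.75
tool_pos: [0.5527, -0.1795, 0.1086]
tcp_rot: [2.324, 2.107, 0.004]
wrist_force: [1.3, -1.6, 0.4]
width: 0.347
```

Request:
play_rows([
  {"translation": [0, 0, 0], "spin": 0},
  {"translation": [0, 0, 0], "spin": 0},
  {"translation": [0, 0, 0.01], "spin": 0},
  {"translation": [0, 0, 0.006], "spin": 0},
  {"translation": [0, 0, 0], "spin": 0},
], jaw=-1)

```text
time: 5.25
tool_pos: [0.5484, -0.1779, 0.0867]
tcp_rot: [-2.324, -2.107, 0.004]
wrist_force: [-0.6, -0.2, -0.4]
width: 0.002
```

Request:
play_rows([
  {"translation": [0, 0, 0.004], "spin": 0},
  {"translation": [0, 0, 0], "spin": 0},
])

```text
time: 5.45
tool_pos: [0.5499, -0.1785, 0.0847]
tcp_rot: [-2.326, -2.109, 0.001]
wrist_force: [0.3, 1.0, -0.6]
width: 0.0
```

Request:
play_rows([
  {"translation": [0, 0, 0.004], "spin": 0},
  {"translation": [0, 0, 0], "spin": 0},
])

```text
time: 5.65
tool_pos: [0.5503, -0.1786, 0.0813]
tcp_rot: [-2.327, -2.11, 0.0]
wrist_force: [-0.6, 0.7, -0.3]
width: -0.002
```

Request:
play_rows([
  {"translation": [0, 0, 0.002], "spin": 0},
  {"translation": [0, 0, 0], "spin": 0},
])

```text
time: 5.85
tool_pos: [0.5504, -0.1787, 0.0796]
tcp_rot: [-2.327, -2.11, 0.0]
wrist_force: [0.6, -0.4, 1.3]
width: 0.0
```

Request:
play_rows([
  {"translation": [0, 0, 0.002], "spin": 0},
  {"translation": [0, 0, 0], "spin": 0},
])

```text
time: 6.05
tool_pos: [0.5507, -0.1788, 0.078]
tcp_rot: [2.327, 2.11, 0.0]
wrist_force: [0.2, -0.3, 1.2]
width: -0.003
```

Request:
play_rows([
  {"translation": [0, 0, 0.001], "spin": 0},
  {"translation": [0, 0, 0], "spin": 0},
])

```text
time: 6.25
tool_pos: [0.5508, -0.1789, 0.0778]
tcp_rot: [2.327, 2.11, 0.0]
wrist_force: [-1.3, 0.3, 5.6]
width: -0.002
```

Request:
play_rows([
  {"translation": [0, 0, 0.002], "spin": 0},
  {"translation": [0, 0, 0], "spin": 0},
  {"translation": [0, 0, 0], "spin": 0},
])

```text
time: 6.55
tool_pos: [0.5509, -0.1789, 0.0774]
tcp_rot: [2.327, 2.11, 0.0]
wrist_force: [-6.0, 1.6, 15.9]
width: -0.004
```

Request:
play_rows([
  {"translation": [0, 0, -0.02], "spin": 0},
  {"translation": [0, 0, -0.04], "spin": 0},
  {"translation": [0, 0, -0.04], "spin": 0},
  {"translation": [0, 0, 0], "spin": 0},
])

```text
time: 6.95
tool_pos: [0.5548, -0.1803, 0.1818]
tcp_rot: [2.319, 2.103, 0.009]
wrist_force: [0.6, 0.0, 0.4]
width: -0.0
```

The stop is down on its hard limit: the fingers met the handle top at z = 0.0775, and force then rose to 16 N. Next, the casting.

Request:
play_rows([
  {"translation": [0.035, -0.006, 0], "spin": 0},
  {"translation": [0.035, -0.006, 0], "spin": 0},
  {"translation": [0.035, -0.006, 0], "spin": 0},
  {"translation": [0.035, 0, 0], "spin": 0},
  {"translation": [0.035, 0, 0], "spin": 0},
], jaw=0)

```text
time: 7.45
tool_pos: [0.549, -0.0015, 0.174]
tcp_rot: [-2.327, -2.11, 0.001]
wrist_force: [0.1, -0.1, -0.6]
width: 0.502
```

Request:
play_rows([
  {"translation": [0.026, 0, 0], "spin": 0},
  {"translation": [0, 0, 0.01], "spin": 0.56},
  {"translation": [0, 0, 0], "spin": 0},
  {"translation": [0, 0, 0], "spin": 0},
])

```text
time: 7.85
tool_pos: [0.5515, 0.023, 0.1639]
tcp_rot: [-2.376, -2.054, 0.002]
wrist_force: [0.5, 1.6, 1.4]
width: 0.498
```

```bash
python3 - <<'E'
from h import *
st();k=K("wrist");np.save("kw4.npy",np.array(k,dtype=object),allow_pickle=True);cv2.imwrite("pics/w4.png",bot.read_camera("wrist"))
E
```

```text
t7.85 local xyz mm [-32.4232  72.1926 163.8905] F local [0.3033 1.6031 1.3944] w0.498 rot [-2.3762 -2.0536  0.0021] M [ 0.013  -0.0185 -0.093 ]
```

View pics/w4.png

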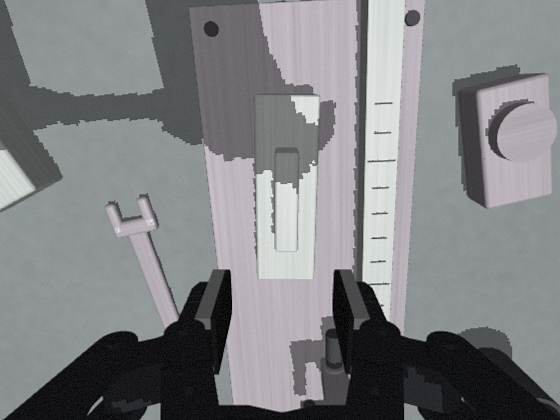

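```bash
python3 - <<'E'
from h import *
k=K("wrist");c,s=np.cos(p[2]),np.sin(p[2]);Rm=np.array([[c,s],[-s,c]])
pts=[("TL",255.5,94,.042),("TR",320,95,.042),("BL",257.5,279,.042),("BR",313.5,279,.042),("ribBL",275,252,.066),("ribBR",298,251,.066),("ribTL",275,149,.066),("ribTR",299,148,.066),("pin tip",333,332,.030),("fence f",356,226,.037),("fence f",361,20,.037),("bed l",206,160,.012),("bed l2",192,5,.012)]
q={}
for n,u,v,z in pts: q[n]=Rm@(ray("",u,v,z,k)[:2]-p[:2])*1000; print(n,q[n])
m=(q["TL"]+q["TR"]+q["BL"]+q["BR"])/4;print(m,(q["ribTL"]+q["ribTR"]+q["ribBL"]+q["ribBR"])/4)
E
```

```text
TL [-44.9083 147.2788]
TR [ -1.6041 144.6058]
BL [-52.9582   7.831 ]
BR [-8.7694  5.7591]
ribBL [-36.9331  41.5626]
ribBR [-20.8087  41.5741]
ribTL [-33.1424 113.6406]
ribTR [-17.7807 113.5607]
pin tip [  7.9424 -53.4241]
fence f [25.0262 47.0884]
fence f [ 26.0255 189.5987]
bed l [-89.4374  98.7367]
bed l2 [-87.1208 207.9688]
[-27.06    76.3686] [-27.1662  77.5845]
```

Request:
play_rows([
  {"translation": [0.004, 0.0055, 0.03], "spin": 0},
  {"translation": [0, 0, 0.03], "spin": 0},
  {"translation": [0, 0, 0.03], "spin": 0},
  {"translation": [0, 0, 0.02], "spin": 0},
  {"translation": [0, 0, 0.007], "spin": 0},
])

```text
time: 8.4
tool_pos: [0.5563, 0.0254, 0.0453]
tcp_rot: [-2.377, -2.05, 0.005]
wrist_force: [-0.3, -0.6, 0.8]
width: 0.5
```

Request:
play_rows([
  {"translation": [0, 0, 0], "spin": 0},
  {"translation": [0, 0, 0], "spin": 0},
  {"translation": [0, 0, 0], "spin": 0},
  {"translation": [0, 0, 0], "spin": 0},
  {"translation": [0, 0, 0], "spin": 0},
], jaw=-1, force=50)

```text
time: 8.9
tool_pos: [0.559, 0.026, 0.0487]
tcp_rot: [2.377, 2.052, 0.002]
wrist_force: [-1.0, -2.0, 0.9]
width: 0.173
```

```bash
python3 - <<'E'
from h import *
st()
E
```

```text
t8.90 local xyz mm [-25.2956  75.8913  48.739 ] F local [-0.8354 -2.0804  0.8619] w0.173 rot [2.3768 2.052  0.0017] M [-0.296  0.173 -0.003]
```

Request:
play_rows([
  {"translation": [0, 0, 0], "spin": -0.28},
  {"translation": [0, 0, 0], "spin": -0.28},
  {"translation": [0, 0.01, 0], "spin": 0},
  {"translation": [0, 0.01, 0], "spin": 0},
  {"translation": [0, 0.008, 0], "spin": 0},
])

```text
time: 9.4
tool_pos: [0.5853, 0.0239, 0.0487]
tcp_rot: [-2.324, -2.11, 0.003]
wrist_force: [-7.3, 1.7, 11.5]
width: 0.168
```

Request:
play_rows([
  {"translation": [0, 0.002, 0], "spin": 0},
  {"translation": [0, 0, 0], "spin": 0},
  {"translation": [0, 0, 0], "spin": 0},
])

```text
time: 9.7
tool_pos: [0.5879, 0.0237, 0.0487]
tcp_rot: [-2.325, -2.111, 0.0]
wrist_force: [-4.5, 0.4, 7.4]
width: 0.174
```

```bash
python3 - <<'E'
from h import *
st()
E
```

```text
t9.70 local xyz mm [ 3.6594 76.4245 48.7205] F local [-4.542  -0.0662  7.4234] w0.174 rot [-2.3255 -2.111   0.0005] M [0.0867 0.6813 0.0173]
```

Request:
play_rows([
  {"translation": [0, 0, -0.001], "spin": 0},
  {"translation": [0, 0.002, 0], "spin": 0},
  {"translation": [0, 0, 0], "spin": 0},
])

```text
time: 10.0
tool_pos: [0.5893, 0.0234, 0.0488]
tcp_rot: [-2.326, -2.11, 0.002]
wrist_force: [-5.0, 1.2, 5.5]
width: 0.17
```

Request:
play_rows([
  {"translation": [0, 0.002, 0], "spin": 0},
  {"translation": [0, 0, 0], "spin": 0},
  {"translation": [0, 0, 0], "spin": 0},
])

```text
time: 10.3
tool_pos: [0.5899, 0.0233, 0.0488]
tcp_rot: [-2.324, -2.108, 0.005]
wrist_force: [-8.0, 0.7, 8.9]
width: 0.172
```

Request:
play_rows([
  {"translation": [0, 0.001, 0], "spin": 0},
  {"translation": [0, 0, 0], "spin": 0},
  {"translation": [0, 0, 0], "spin": 0},
])

```text
time: 10.6
tool_pos: [0.5899, 0.0234, 0.0487]
tcp_rot: [-2.323, -2.107, 0.007]
wrist_force: [-11.9, 2.0, 11.2]
width: 0.172
```

```bash
python3 - <<'E'
from h import *
st()
E
```

```text
t10.60 local xyz mm [ 5.757  76.291  48.7268] F local [-12.0623   0.8039  11.2386] w0.172 rot [-2.3232 -2.1073  0.0071] M [ 0.2803  1.7182 -0.0051]
```

Request:
play_rows([
  {"translation": [0, -0.002, -0.002], "spin": 0},
  {"translation": [0, 0, 0], "spin": 0},
  {"translation": [0, 0, 0], "spin": 0},
])

```text
time: 10.9
tool_pos: [0.5899, 0.023, 0.0492]
tcp_rot: [-2.326, -2.109, 0.003]
wrist_force: [-1.3, 1.1, -6.3]
width: 0.172
```

```bash
python3 - <<'E'
from h import *
st()
E
```

```text
t10.90 local xyz mm [ 5.7493 75.9358 49.2163] F local [-1.4393  0.9398 -6.295 ] w0.172 rot [-2.326  -2.1093  0.0028] M [0.0434 0.3029 0.0193]
```

Request:
play_rows([
  {"translation": [-0.005, 0.0008, 0.0008], "spin": 0},
  {"translation": [-0.008, 0, 0], "spin": 0},
  {"translation": [-0.008, 0, 0], "spin": 0},
  {"translation": [-0.008, 0, 0], "spin": 0},
  {"translation": [-0.008, 0, 0], "spin": 0},
])

```text
time: 11.4
tool_pos: [0.5864, -0.0134, 0.0488]
tcp_rot: [-2.325, -2.108, 0.003]
wrist_force: [-5.2, 4.2, -3.4]
width: 0.175
```

Request:
play_rows([
  {"translation": [-0.004, 0, 0], "spin": 0},
  {"translation": [-0.004, 0, 0], "spin": 0},
  {"translation": [-0.004, 0, 0], "spin": 0},
])

```text
time: 11.7
tool_pos: [0.5852, -0.0253, 0.0488]
tcp_rot: [-2.325, -2.107, 0.003]
wrist_force: [-4.7, 4.7, -3.8]
width: 0.173
```

```bash
python3 - <<'E'
from h import *
st()
E
```

```text
t11.70 local xyz mm [ 5.8378 27.394  48.8477] F local [-5.1779  4.1831 -3.8212] w0.173 rot [-2.3247 -2.1073  0.0031] M [0.6125 0.7858 0.0459]
```

Request:
play_rows([
  {"translation": [-0.003, -0.0003, 0], "spin": 0},
  {"translation": [-0.003, 0, 0], "spin": 0},
  {"translation": [-0.002, 0, 0], "spin": 0},
  {"translation": [0, 0, 0], "spin": 0},
])

```text
time: 12.1
tool_pos: [0.5843, -0.0339, 0.0488]
tcp_rot: [-2.326, -2.108, 0.004]
wrist_force: [-5.0, 2.6, -5.8]
width: 0.173
```

Request:
play_rows([
  {"translation": [-0.001, 0, 0], "spin": 0},
  {"translation": [-0.001, 0, 0], "spin": 0},
  {"translation": [0, 0, 0], "spin": 0},
])

```text
time: 12.4
tool_pos: [0.5842, -0.0355, 0.0489]
tcp_rot: [-2.325, -2.108, 0.003]
wrist_force: [-4.6, 2.6, -5.2]
width: 0.176
```

```bash
python3 - <<'E'
from h import *
st()
E
```

```text
t12.40 local xyz mm [ 5.8561 17.129  48.8861] F local [-4.8401  2.1219 -5.2105] w0.176 rot [-2.3254 -2.1083  0.0032] M [ 0.4066  0.8679 -0.0226]
```

Request:
play_rows([
  {"translation": [-0.00125, 0, 0], "spin": 0},
  {"translation": [-0.00125, 0, 0], "spin": 0},
  {"translation": [0, 0, 0], "spin": 0},
])

```text
time: 12.7
tool_pos: [0.584, -0.0372, 0.049]
tcp_rot: [-2.325, -2.107, 0.002]
wrist_force: [-5.0, 4.8, -4.6]
width: 0.17
```

Request:
play_rows([
  {"translation": [-0.00125, 0, 0], "spin": 0},
  {"translation": [-0.00125, 0, 0], "spin": 0},
  {"translation": [0, 0, 0], "spin": 0},
])

```text
time: 13.0
tool_pos: [0.5838, -0.0395, 0.049]
tcp_rot: [-2.325, -2.107, 0.001]
wrist_force: [-4.6, 6.2, -4.0]
width: 0.172
```

Request:
play_rows([
  {"translation": [-0.00125, 0, 0], "spin": 0},
  {"translation": [-0.00125, 0, 0], "spin": 0},
  {"translation": [0, 0, 0], "spin": 0},
])

```text
time: 13.3
tool_pos: [0.5836, -0.042, 0.049]
tcp_rot: [-2.325, -2.107, 0.002]
wrist_force: [-4.3, 6.3, -4.9]
width: 0.173
```

Request:
play_rows([
  {"translation": [-0.00125, 0, 0], "spin": 0},
  {"translation": [-0.00125, 0, 0], "spin": 0},
  {"translation": [0, 0, 0], "spin": 0},
])

```text
time: 13.6
tool_pos: [0.5833, -0.0445, 0.049]
tcp_rot: [-2.325, -2.107, 0.002]
wrist_force: [-5.3, 6.2, -4.3]
width: 0.173
```

Request:
play_rows([
  {"translation": [-0.00125, 0, 0], "spin": 0},
  {"translation": [-0.00125, 0, 0], "spin": 0},
  {"translation": [0, 0, 0], "spin": 0},
])

```text
time: 13.9
tool_pos: [0.5831, -0.047, 0.049]
tcp_rot: [-2.325, -2.107, 0.002]
wrist_force: [-4.4, 5.7, -4.0]
width: 0.175
```

Request:
play_rows([
  {"translation": [-0.00125, 0, 0], "spin": 0},
  {"translation": [-0.00125, 0, 0], "spin": 0},
  {"translation": [0, 0, 0], "spin": 0},
])

```text
time: 14.2
tool_pos: [0.5828, -0.0495, 0.049]
tcp_rot: [-2.325, -2.107, 0.002]
wrist_force: [-4.3, 5.5, -4.4]
width: 0.172
```

Request:
play_rows([
  {"translation": [-0.00125, 0, 0], "spin": 0},
  {"translation": [-0.00125, 0, 0], "spin": 0},
  {"translation": [0, 0, 0], "spin": 0},
])

```text
time: 14.5
tool_pos: [0.5826, -0.052, 0.049]
tcp_rot: [-2.325, -2.107, 0.002]
wrist_force: [-4.5, 6.0, -4.6]
width: 0.172
```

Request:
play_rows([
  {"translation": [-0.00125, 0, 0], "spin": 0},
  {"translation": [-0.00125, 0, 0], "spin": 0},
  {"translation": [0, 0, 0], "spin": 0},
])

```text
time: 14.8
tool_pos: [0.5824, -0.0545, 0.049]
tcp_rot: [-2.325, -2.107, 0.002]
wrist_force: [-4.4, 5.5, -5.2]
width: 0.174
```

Request:
play_rows([
  {"translation": [-0.00125, 0, 0], "spin": 0},
  {"translation": [-0.00125, 0, 0], "spin": 0},
  {"translation": [0, 0, 0], "spin": 0},
])

```text
time: 15.1
tool_pos: [0.5821, -0.057, 0.049]
tcp_rot: [-2.325, -2.107, 0.002]
wrist_force: [-4.1, 5.4, -4.9]
width: 0.172
```

Request:
play_rows([
  {"translation": [-0.00125, 0, 0], "spin": 0},
  {"translation": [-0.00125, 0, 0], "spin": 0},
  {"translation": [0, 0, 0], "spin": 0},
])

```text
time: 15.4
tool_pos: [0.5819, -0.0592, 0.049]
tcp_rot: [-2.325, -2.107, 0.001]
wrist_force: [-4.0, 7.2, -3.5]
width: 0.17
```

Request:
play_rows([
  {"translation": [-0.001, 0, 0], "spin": 0},
  {"translation": [0, 0, 0], "spin": 0},
  {"translation": [0, 0, 0], "spin": 0},
])

```text
time: 15.7
tool_pos: [0.5819, -0.0592, 0.049]
tcp_rot: [-2.325, -2.106, -0.001]
wrist_force: [-3.7, 9.7, -4.6]
width: 0.169
```

Request:
play_rows([
  {"translation": [-0.001, 0, 0], "spin": 0},
  {"translation": [-0.0005, 0, 0], "spin": 0},
  {"translation": [0, 0, 0], "spin": 0},
])

```text
time: 16.0
tool_pos: [0.5819, -0.0594, 0.0492]
tcp_rot: [-2.324, -2.105, -0.003]
wrist_force: [-3.9, 15.8, -2.9]
width: 0.172
```

Request:
play_rows([
  {"translation": [0, 0, 0], "spin": 0},
  {"translation": [0, 0, 0], "spin": 0},
  {"translation": [0, 0, 0], "spin": 0},
])

```text
time: 16.3
tool_pos: [0.5819, -0.0594, 0.0492]
tcp_rot: [-2.324, -2.105, -0.003]
wrist_force: [-4.7, 14.3, -3.4]
width: 0.174
```

Request:
play_rows([
  {"translation": [0, 0, 0], "spin": 0},
  {"translation": [0, 0, 0], "spin": 0},
  {"translation": [0, 0, 0], "spin": 0},
  {"translation": [0, 0, 0], "spin": 0},
])

```text
time: 16.7
tool_pos: [0.5819, -0.0594, 0.0492]
tcp_rot: [-2.324, -2.105, -0.003]
wrist_force: [-3.8, 14.9, -3.6]
width: 0.177
```

```bash
python3 - <<'E'
from h import *
st()
E
```

```text
t16.70 local xyz mm [ 5.9015 -6.8212 49.232 ] F local [-5.2819 14.4714 -3.5939] w0.177 rot [-2.3239 -2.1047 -0.0029] M [2.3647 0.7302 0.0474]
```

Request:
play_rows([
  {"translation": [0.0015, 0, 0.0003], "spin": 0},
  {"translation": [0.0014, -0.0003, 0.0003], "spin": 0},
  {"translation": [0, 0, 0], "spin": 0},
  {"translation": [0, 0, 0], "spin": 0},
])

```text
time: 17.1
tool_pos: [0.5819, -0.059, 0.0488]
tcp_rot: [-2.325, -2.108, 0.001]
wrist_force: [-5.0, 6.7, -2.1]
width: 0.168
```

```bash
python3 - <<'E'
from h import *
st()
E
```

```text
t17.10 local xyz mm [ 5.8258 -6.4825 48.806 ] F local [-5.5859  6.166  -2.1038] w0.168 rot [-2.325  -2.108   0.0013] M [0.9203 0.9073 0.0289]
```

Request:
play_rows([
  {"translation": [0.001, -0.0003, 0], "spin": 0},
  {"translation": [0, 0, 0], "spin": 0},
  {"translation": [0, 0, 0], "spin": 0},
])

```text
time: 17.4
tool_pos: [0.5819, -0.059, 0.0488]
tcp_rot: [-2.326, -2.109, 0.002]
wrist_force: [-5.7, 2.1, -3.7]
width: 0.172
```

```bash
python3 - <<'E'
from h import *
st()
E
```

```text
t17.40 local xyz mm [ 5.8672 -6.4397 48.8228] F local [-5.9035  1.5376 -3.6683] w0.172 rot [-2.3259 -2.1092  0.0021] M [0.4144 0.8775 0.0003]
```

Request:
play_rows([
  {"translation": [0, 0, 0], "spin": 0},
  {"translation": [0, 0, 0], "spin": 0},
  {"translation": [0, 0, 0], "spin": 0},
  {"translation": [0, 0, 0], "spin": 0},
], jaw=0)

```text
time: 17.8
tool_pos: [0.5844, -0.0596, 0.0504]
tcp_rot: [2.326, 2.109, 0.003]
wrist_force: [-0.2, -0.6, 0.2]
width: 0.502
```

Request:
play_rows([
  {"translation": [0, 0, -0.01], "spin": 0},
  {"translation": [0, 0, -0.025], "spin": 0},
  {"translation": [0, 0, -0.035], "spin": 0},
  {"translation": [0, 0, -0.03], "spin": 0},
  {"translation": [0, 0, 0], "spin": 0},
])

```text
time: 18.3
tool_pos: [0.5872, -0.0598, 0.1561]
tcp_rot: [2.321, 2.104, 0.011]
wrist_force: [0.5, -0.1, 0.6]
width: 0.499
```

```bash
python3 - <<'E'
from h import *
st();cv2.imwrite("pics/w5.png",bot.read_camera("wrist"))
E
```

```text
t18.30 local xyz mm [ 11.2271  -6.7654 156.1055] F local [ 0.5552 -0.0346  0.6361] w0.499 rot [2.3207 2.1043 0.0114] M [ 0.0025 -0.0326  0.0084]
```

View pics/w5.png

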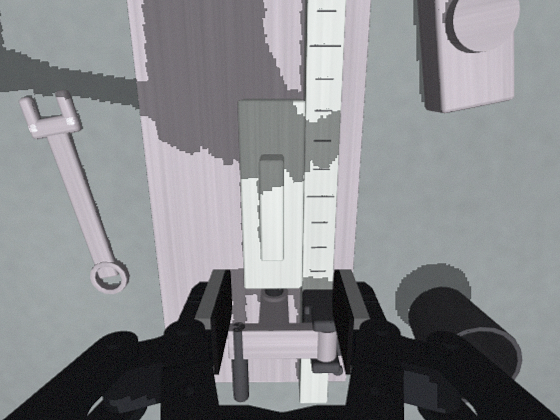

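The casting lies flush along the fence (seam at u≈303). Its end is on the pin at (272,290), and the handle is at (239,325–400). Next I'll flip the stop back up.

Request:
play_rows([
  {"translation": [-0.03, -0.01, 0], "spin": 0},
  {"translation": [-0.035, -0.01, 0], "spin": 0},
  {"translation": [-0.035, -0.009, 0], "spin": 0},
  {"translation": [-0.022, 0, 0], "spin": 0},
  {"translation": [0, 0, 0.01], "spin": 0},
])

```text
time: 18.85
tool_pos: [0.5421, -0.1805, 0.1397]
tcp_rot: [2.329, 2.105, 0.0]
wrist_force: [0.7, -0.1, 0.0]
width: 0.501
```

Request:
play_rows([
  {"translation": [0, 0, 0.03], "spin": 0},
  {"translation": [0, 0, 0.03], "spin": 0},
  {"translation": [0, 0, 0.02], "spin": 0},
  {"translation": [0, 0, 0.009], "spin": 0},
  {"translation": [0, 0, 0], "spin": 0},
])

```text
time: 19.35
tool_pos: [0.5403, -0.1763, 0.0478]
tcp_rot: [-2.323, -2.108, 0.003]
wrist_force: [-0.5, 0.8, -0.4]
width: 0.501
```

```bash
python3 - <<'E'
from h import *
st()
E
```

```text
t19.35 local xyz mm [ -24.0528 -127.3205   47.8008] F local [-0.5459  0.795  -0.3668] w0.501 rot [-2.3234 -2.1079  0.0032] M [-0.0102  0.0041  0.014 ]
```

Request:
play_rows([
  {"translation": [0, 0.006, -0.007], "spin": 0},
  {"translation": [0, 0, 0], "spin": 0},
])

```text
time: 19.55
tool_pos: [0.5512, -0.1791, 0.0601]
tcp_rot: [2.323, 2.107, 0.004]
wrist_force: [1.1, -0.1, 0.9]
width: 0.5
```

Request:
play_rows([
  {"translation": [0, 0, 0], "spin": 0},
  {"translation": [0, 0, 0], "spin": 0},
  {"translation": [0, 0, 0], "spin": 0},
  {"translation": [0, 0, 0], "spin": 0},
  {"translation": [0, 0, 0], "spin": 0},
], jaw=-1, force=50)

```text
time: 20.05
tool_pos: [0.5455, -0.1783, 0.0583]
tcp_rot: [-2.324, -2.108, 0.005]
wrist_force: [-8.7, 0.1, 11.9]
width: 0.121
```

```bash
python3 - <<'E'
from h import *
st()
a=np.linspace(0,1.8,13)
x=.045-.062*np.cos(a);z=.072+.062*np.sin(a)
for i in range(12): print(round(a[i+1],3),np.round([x[i+1]-x[i],z[i]-z[i+1]],4))
E
```

```text
t20.05 local xyz mm [ -18.6162 -128.7227   58.3108] F local [-8.6817 -0.7905 11.9215] w0.121 rot [-2.3241 -2.108   0.0054] M [0.107  1.6145 0.0338]
0.15 [ 0.0007 -0.0093]
0.3 [ 0.0021 -0.0091]
0.45 [ 0.0034 -0.0086]
0.6 [ 0.0047 -0.008 ]
0.75 [ 0.0058 -0.0073]
0.9 [ 0.0068 -0.0063]
1.05 [ 0.0077 -0.0052]
1.2 [ 0.0084 -0.004 ]
1.35 [ 0.0089 -0.0027]
1.5 [ 0.0092 -0.0013]
1.65 [0.0093 0.    ]
1.8 [0.0092 0.0014]
```

Request:
play_rows([
  {"translation": [0, -0.001, -0.0093], "spin": 0},
  {"translation": [0, 0.0021, -0.0091], "spin": 0},
  {"translation": [0, 0.0034, -0.0086], "spin": 0},
  {"translation": [0, 0.0047, -0.008], "spin": 0},
  {"translation": [0, 0.0058, -0.0073], "spin": 0},
])

```text
time: 20.55
tool_pos: [0.5571, -0.1792, 0.098]
tcp_rot: [-2.318, -2.104, 0.014]
wrist_force: [-16.1, -2.4, -2.2]
width: 0.115
```

```bash
python3 - <<'E'
from h import *
st()
E
```

```text
t20.55 local xyz mm [  -7.0432 -128.5421   98.0069] F local [-15.7852  -3.9977  -2.1569] w0.115 rot [-2.3185 -2.1041  0.0139] M [-0.3544  2.855   0.0297]
```

Request:
play_rows([
  {"translation": [0, 0.0055, -0.0075], "spin": 0},
  {"translation": [0, 0.0065, -0.006], "spin": 0},
  {"translation": [0, 0, 0], "spin": 0},
])

```text
time: 20.85
tool_pos: [0.5711, -0.1807, 0.1139]
tcp_rot: [-2.321, -2.106, 0.01]
wrist_force: [-13.8, 0.1, 6.2]
width: 0.118
```

```bash
python3 - <<'E'
from h import *
st()
E
```

```text
t20.85 local xyz mm [   7.0417 -128.6398  113.892 ] F local [-13.7931  -1.2275   6.1959] w0.118 rot [-2.3211 -2.1058  0.01  ] M [-0.0929  2.5564  0.1052]
```

Request:
play_rows([
  {"translation": [0, 0.0083, -0.0035], "spin": 0},
  {"translation": [0, 0.0086, -0.0025], "spin": 0},
  {"translation": [0, 0.009, -0.0012], "spin": 0},
  {"translation": [0, 0, 0], "spin": 0},
])

```text
time: 21.25
tool_pos: [0.6006, -0.1837, 0.1244]
tcp_rot: [-2.326, -2.11, 0.002]
wrist_force: [-9.6, 1.3, 13.1]
width: 0.115
```

```bash
python3 - <<'E'
from h import *
st()
E
```

```text
t21.25 local xyz mm [  36.6708 -128.7406  124.3708] F local [-9.6409  0.348  13.0608] w0.115 rot [-2.3264 -2.1099  0.002 ] M [0.1889 2.073  0.0585]
```

Request:
play_rows([
  {"translation": [0, 0.009, -0.001], "spin": 0},
  {"translation": [0, 0.009, 0.0], "spin": 0},
  {"translation": [0, 0.006, 0.0005], "spin": 0},
  {"translation": [0, 0, 0], "spin": 0},
  {"translation": [0, 0, 0], "spin": 0},
])

```text
time: 21.75
tool_pos: [0.6249, -0.1859, 0.1234]
tcp_rot: [2.327, 2.111, -0.0]
wrist_force: [-4.8, -0.2, 4.3]
width: 0.117
```

```bash
python3 - <<'E'
from h import *
st()
E
```

```text
t21.75 local xyz mm [  61.1014 -128.4876  123.4255] F local [-4.8004 -0.7191  4.2726] w0.117 rot [ 2.3271  2.1105 -0.0003] M [0.0185 1.1759 0.026 ]
```

Request:
play_rows([
  {"translation": [0, 0.004, 0.001], "spin": 0},
  {"translation": [0, 0.003, 0.001], "spin": 0},
  {"translation": [0, 0, 0], "spin": 0},
])

```text
time: 22.05
tool_pos: [0.6304, -0.1865, 0.1222]
tcp_rot: [-2.325, -2.109, 0.004]
wrist_force: [-11.8, 1.2, 11.0]
width: 0.113
```

```bash
python3 - <<'E'
from h import *
st()
E
```

```text
t22.05 local xyz mm [  66.6924 -128.5273  122.1998] F local [-11.8443   0.0386  11.0108] w0.113 rot [-2.3251 -2.109   0.0036] M [ 0.1473  2.1129 -0.0184]
```

At the limit (force is rising and x matches 1.95 rad). Releasing and retracting straight up.

Request:
play_rows([
  {"translation": [0, -0.002, 0], "spin": 0},
  {"translation": [0, 0, 0], "spin": 0},
  {"translation": [0, 0, 0], "spin": 0},
  {"translation": [0, 0, -0.015], "spin": 0},
  {"translation": [0, 0, -0.03], "spin": 0},
], jaw=-0.2)

```text
time: 22.55
tool_pos: [0.6278, -0.1856, 0.1618]
tcp_rot: [-2.323, -2.107, 0.004]
wrist_force: [0.1, 0.5, -0.5]
width: 0.401
```

Request:
play_rows([
  {"translation": [0.03, 0, -0.03], "spin": 0},
  {"translation": [0.035, -0.02, -0.03], "spin": 0},
  {"translation": [0.035, -0.02, -0.01], "spin": 0},
  {"translation": [0.02, -0.015, 0], "spin": 0},
  {"translation": [0, 0, 0], "spin": 0},
])

```text
time: 23.05
tool_pos: [0.5862, -0.059, 0.236]
tcp_rot: [2.323, 2.113, 0.004]
wrist_force: [0.4, -1.0, -0.2]
width: 0.401
```

```bash
python3 - <<'E'
from h import *
st();im=bot.read_camera("wrist");cv2.imwrite("pics/w6.png",im)
E
```

```text
t23.05 local xyz mm [ 10.1347  -6.0247 236.0494] F local [ 0.5415 -0.9125 -0.1941] w0.401 rot [2.3232 2.113  0.0037] M [-0.0018 -0.0365 -0.0141]
```

View pics/w6.png

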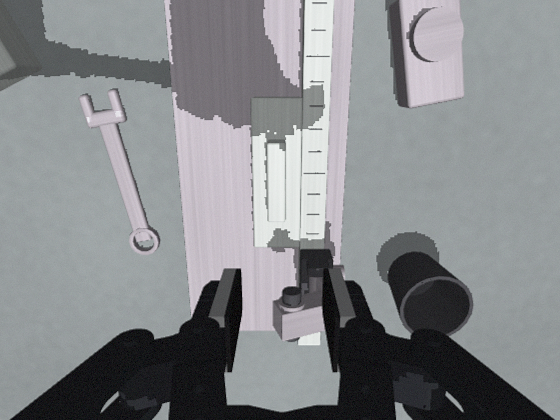

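```bash
python3 - <<'E'
from h import *
k=K("wrist");c,s=np.cos(p[2]),np.sin(p[2]);Rm=np.array([[c,s],[-s,c]])
for n,u,v,z in[("TL",252,97,.042),("BL",255,246,.042),("BR",299,247,.042),("ribBL",267,221,.066),("ribTL",267,141,.066),("pin top",291,288,.1295),("pin ctr",291,292,.122),("fence",300,230,.037),("fence",303,30,.037)]:
    print(n,Rm@(ray("",u,v,z,k)[:2]-p[:2])*1000)
E
```

```text
TL [-12.9674  62.871 ]
BL [-12.9863 -75.6802]
BR [ 29.7457 -76.6306]
ribBL [ -0.2323 -41.0217]
ribTL [ 0.3642 29.0161]
pin top [ 19.6031 -71.0257]
pin ctr [ 19.8922 -78.8777]
fence [ 30.6582 -60.8637]
fence [ 29.7216 115.6681]
```

```bash
python3 -c "
from workcell import bot
print(bot.finish_job())"
```

```text
the job is handed in; nothing more can be done
None
```

I flipped the stop down, gauged the casting against its pin, flipped the stop back up, and handed the job in at about 23 s. The hand-in gave no verdict.

- **Stop down:** I pressed the handle onto its hard limit. It stopped at z = 0.0775 m, and the force rose to 16 N.
- **Gauging:** I gripped the small white casting by its rib, set it flush to the fence and slid it along. The pin moved back about 21 mm onto its seat. I then held for about 0.7 s with 14 to 15 N at the wrist. Less about 2 N of drag, that is roughly 12 to 13 N on the pin.
- **Release and stop up:** I eased the load off to about 1.5 N before opening the fingers. I then flipped the stop up to about 1.9 rad, at or near its upper limit, and moved the arm clear.

**Last checks from the wrist camera:**
- The casting's side is 0.3 mm from the fence line, and it is parallel to within about 0.01 rad.
- Its end is at y ≈ −76 mm. The pin tip read −71 mm from its top edge and −79 mm from its centre. That is too rough to confirm the 2 mm tolerance by picture; the tool position barely changed from seating until release.
- I did not measure the wrench, cup or spare casting, but I saw nothing touch them.

**Disagreements:**
- The handle's y read 8 mm apart in two early views. I gripped between the two values, and it held.
- The handle slid a few millimetres in the fingers on the way up, with up to 16 N at the wrist.

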